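Bolt the dry-goods bin shut

TASK

Shut the lid of the dry-goods bin on the counter, then slide its barrel bolt fully across into the keeper and turn the red handle all the way down into the notch, so that the bin is locked. Let go, and do not knock over or push about the jar and bowl standing on the bin or the mug and tea tin beside it.

Things in the scene. Friction and masses are not known exactly. Their poses are not given: they have to be found in the camera images.
- bin: Cream bin with a wooden top, 240 deep (x) by 440 wide (y) by 132 mm high, fixed. Origin: centre of its underside; x to its back, y to the left seen from the robot, z up. Of its top, y -220 to +60 mm is the hinged lid, y +64 to +220 a fixed deck flush with the shut lid (top at z 132). Lid shut: the bolt's axis is parallel to y at x -80, z 150, 40 mm behind the front edge of lid and bin (x -120).
- lid_hinge (a point): Middle of the lid's hinge line, which is parallel to the bin's y at bin x +110, z 126 mm (y -80). Axes as the bin's.
- lid (a joint): Opening angle of the lid, rad: 0 shut, growing to 1.2 as its front edge rises about the hinge line at the back. The lid is 230 by 280 by 12 mm, 0.8 kg. The hinge is stiff: the lid stays at any angle and closes under some 3 to 6 N pressed down near its front edge. Shut means within 0.025 rad.
- lid_press (a point): A clear spot on the lid's top face to press on, 15 mm in from its front edge, 30 mm in from its right edge (bin frame, lid shut: x -105, y -190, z 132 mm); 215 mm from the hinge line and 6 mm above it. Moves with the lid; axes parallel to the bin's when the lid is shut.
- bolt (a joint): How far the bolt is slid, m: 0 drawn back (right), growing to the left (bin +y) into the keeper, end stop 0.062. The handle fits the notch from 0.056 on. Slides with about 3 N, stays where left. Round bar 12 mm thick, 215 mm long, in two guide blocks 28 by 20 mm, tops 8 mm above its axis, at bin y -100 and +45 mm (lid shut).
- handle (a joint): Angle of the bolt's handle about the bolt's axis, rad: 0 square to the lid (straight up), growing as it turns towards the robot (bin -x) and down; 1.571 (end stop) level, fully down in the notch. Range from -0.15. Needs about 0.06 N m and stays where left. Short of the notch a steel plate in front blocks it at about 0.5 rad.
- grip (a point): On the red grip, 60 mm from the bolt's axis. Handle: stem 10 mm thick, then from 34 to 72 mm from the axis a red cylinder 14 mm thick. z points out along the handle, y along the bolt. Lid shut, bolt back, handle up: bin x -80, y -70, z 210 mm; fully down in the notch: x -140, y -10, z 150, 20 mm in front of the bin. Pinched along y it turns between the fingers.
- notch (a point): Middle of the 18 mm wide notch in the upright steel plate on the lid, at the height of the bolt's axis. The plate is 6 mm thick, stands 14 to 20 mm in front of the axis, its top 16 mm above the axis. The handle drops between its two parts (bin frame, lid shut: x -97, y -10, z 150 mm). Axes as the bin's when the lid is shut.
- keeper (a point): Middle of the keeper, a steel bridge on the deck, 30 by 25 mm and 31 mm high, with a passage 18 mm wide along y for the bolt: bin x -80, y +87.5, z 150 mm. Axes as the bin's. The lid must be shut before the bolt is slid: a bolt slid out early strikes the keeper and holds the lid open.
- bolt_tip (a point): Centre of the bolt's left end, on its axis: 125 mm to the left of the handle. Bin y +55 mm when drawn back, +115 mm when slid home (lid shut).
- spice_jar: Jar with a red cap, 42 mm wide, 62 mm high, standing on the deck; origin at the centre of its underside. Leave it alone.
- salt_bowl: Small white bowl, 72 mm wide, 32 mm high, on the deck; origin at the centre of its underside. Leave it alone.
- mug: Black mug, 80 mm wide, 95 mm high, on the counter to the right of the bin; origin at the centre of its underside. Leave it alone.
- tea_tin: Yellow tin, 75 by 60 by 110 mm high, on the counter to the left of the bin; origin at the centre of its underside. Leave it alone.

How it is judged:
By the outcome, as a careful person would: the job done as asked, in the order asked, and still so for the second after the job is handed in, with the robot touching nothing.
It also fails if it takes over 48 s, if anything falls off the work surface, if the arm or the gripper's body presses on something with over 40 N, if the wrist force passes 120 N, or if a joint passes its speed limit or range.

ROBOT

A 6-joint arm with a two-finger parallel gripper is mounted at the origin on the work surface. World frame = base frame: x ahead of the robot, y to its left, z up, the work surface at z = 0. Lengths are in m, angles in rad, forces in N, time in s.
With the tool pointing down it reaches from about 0.275 to 0.75 m from the base axis. Payload 10.2 kg.
Tool frame: the origin (TCP) lies midway between the tips of the shut fingers; the grasp point (between the pads) lies 19 mm behind it (env.hold_point_z is the distance from the TCP to the grasp point, in m); z points along the fingers, y is the line along which they close (so a half turn about z gives the same grasp; the last joint's range is limited). The gripper opens to 85 mm and grips with 20 to 120 N. Pads are 22 mm wide; open, the fingers measure 114 mm over their backs; the gripper's body (76 mm by 85 mm) begins 54 mm behind the grasp point. The pads swing forward as they close: fully open they stand 13 mm farther back than shut.
Start: joints at [-1.478, 0.313, 1.498, -0, 1.331, -0.223], TCP at [0.163, -0.499, 0.231] pointing down, gripper open.
Joint ranges: [-2.94, 2.94], [-0.97, 2.17], [0.19, 2.56], [-1.23, 4.37], [0.02, 3.11], [-2.88, 2.88]. Speed limits (rad/s): [2.39, 2.39, 3.01, 3.14, 3.14, 3.14].

INTERFACE

Orientations are given as a unit quaternion [x, y, z, w].
In Python, from bench import env, kinematics, monitor, eyes, job gives the robot as it stands. The module is installed in compiled form; this text tells all that it offers. Calls block until the motion is done:
- env.reach(position, orientation): joint-space move of the TCP to a pose.
- env.movel(position, velocity=0.15, frame=None, guard=None): straight line of the TCP; frame=None keeps the orientation; velocity is the mean speed in m/s. With guard (N) it stops when the force on the tool has changed by that much, and returns True; else False.
- env.set_joints(angles): joint-space move.
- env.release() and env.close_gripper(effort=None): open the fingers fully, or close them until they stop; effort is the grip in N (None keeps the last).
- env.hold(seconds).
- kinematics.ik(position, orientation): joint angles nearest the present ones, or None.
- monitor.sense(): the state.
- eyes.grab_frame(name): name is "scene" or "side" or "wrist"; returns a dict with "frame" (480x640x3 uint8, red, green, blue), "mtx" (3x3 intrinsics, pixels), "view" (4x4, takes a point from world to camera coordinates). Camera axes: x right, y down, z forward; pixel columns grow to the right and rows downward; lengths in m; the calibration is good to about 2 mm. A picture is of the moment at which its call begins. There is no depth.
A pose or a line that the arm cannot do raises env.MotionError and nothing moves.
- job.hand_in(): hands the job in; it is judged then, once.
The state is a dict: "clock": time; "joints": joint angles; "qvel": joint speeds; "joint_efforts": joint torques, N m; "position": TCP position; "ee_rot": TCP orientation; "contact_force": force on the tool from outside, world axes, zero at the start; "ft_torque": the same for the moment, N m; "finger_gap": opening from 0.0 (shut) to 1.0 (fully open); "gripper_force": force on a finger pad.
Only numpy, scipy, OpenCV 4.12 (cv2) and the standard library are available. Lean on these libraries where they do the work, as an engineer would, in place of code of your own. Each camera call takes 0.05 s, during which the arm holds its last target. There are 200 camera calls.

## Working session

There is one attempt and no reset: what is moved stays moved. The work goes in short steps, each a Python script; the robot and the scene stay as the last script left them, time stands still between calls to the robot, and variables do not carry over. Pictures are saved under pics/ and viewed, at most 10 in all, crops included, and the job is handed in when it is done.

```bash
mkdir -p pics; ls; python3 - <<'E'
from bench import env,monitor,eyes
import cv2,numpy as np
np.set_printoptions(precision=4,suppress=True)
for n in ("scene","side"):
    f=eyes.grab_frame(n); cv2.imwrite(f"pics/{n}0.png",f["frame"][:,:,::-1]); np.savez(f"{n}0.npz",**f)
    print(n,f["mtx"],f["view"],-f["view"][:3,:3].T@f["view"][:3,3])
s=monitor.sense();print(s)
E
```

```text
pics
scene [[483.5788   0.     319.5084]
 [  0.     483.5788 233.5415]
 [  0.       0.       1.    ]] [[ 0.9403 -0.3402  0.0081 -0.5672]
 [-0.2986 -0.8365 -0.4594  0.2805]
 [ 0.1631  0.4296 -0.8882  1.0352]
 [ 0.      0.      0.      1.    ]] [ 0.4483 -0.403   1.053 ]
side [[517.5593   0.     329.996 ]
 [  0.     517.5593 235.9514]
 [  0.       0.       1.    ]] [[-0.9869 -0.1604  0.0173  0.594 ]
 [-0.1105  0.5942 -0.7967  0.1284]
 [ 0.1175 -0.7882 -0.6042  1.019 ]
 [ 0.      0.      0.      1.    ]] [0.4808 0.8221 0.7076]
{'clock': 0.1, 'joints': array([-1.4784,  0.3134,  1.4984,  0.    ,  1.331 , -0.2234]), 'qvel': array([ 0.0003, -0.0007, -0.0018, -0.0019,  0.0007, -0.0007]), 'joint_efforts': array([  0.0022, -41.2901, -26.0144,  -0.0002,   0.003 ,   0.    ]), 'position': array([ 0.163 , -0.4988,  0.2308]), 'ee_rot': array([ 0.9876,  0.1572,  0.    , -0.0006]), 'contact_force': array([-0.1521,  0.7249, -0.1098]), 'ft_torque': array([-0.002 ,  0.0035, -0.0102]), 'gripper_force': 0.0, 'finger_gap': 1.0016982926863212}
```

View pics/scene0.png

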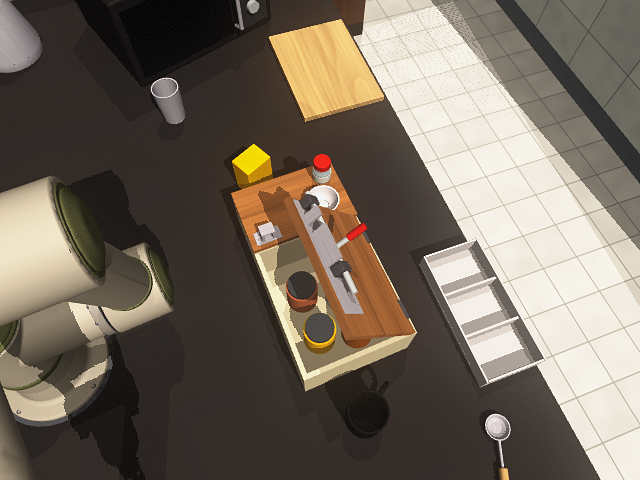

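View pics/side0.png

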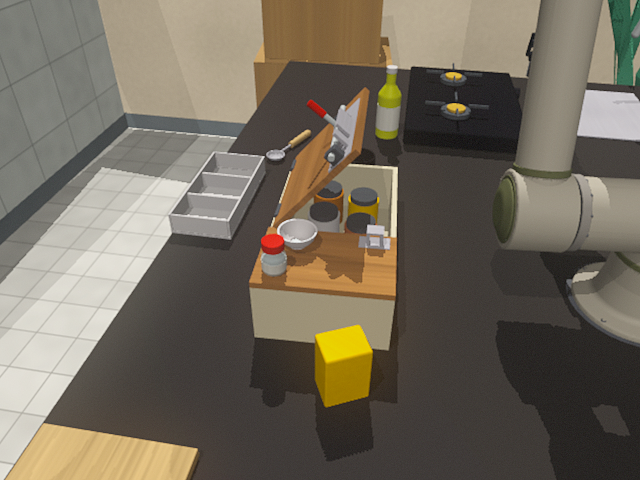

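The scene view shows the lid open and tilted, with the red handle at about (357,232), the keeper at (266,233) and the deck corners at about (232,193) and (333,166). The side view shows deck corners at about (396,294) and (254,283), and the red grip at (317,107). I'll zoom in to get accurate corners.

```bash
python3 - <<'E'
import cv2,numpy as np
a=cv2.imread("pics/scene0.png");b=cv2.imread("pics/side0.png")
def c(im,x,y,w=160,h=120):
    o=cv2.resize(im[y:y+h,x:x+w],None,fx=2.5,fy=2.5,interpolation=cv2.INTER_CUBIC)
    for k in range(0,w,20): cv2.putText(o,str(x+k),(int(k*2.5),8),0,.3,(0,255,255),1); cv2.line(o,(int(k*2.5),10),(int(k*2.5),14),(0,255,255),1)
    for k in range(20,h,20): cv2.putText(o,str(y+k),(6,int(k*2.5)+3),0,.3,(0,255,255),1); cv2.line(o,(0,int(k*2.5)),(5,int(k*2.5)),(0,255,255),1)
    return o
cv2.imwrite("pics/crop1.png",np.vstack([np.hstack([c(a,220,150),c(b,245,230)]),np.hstack([c(a,280,280),c(b,255,85)])]))
E
```

```text
(no output)
```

View pics/crop1.png

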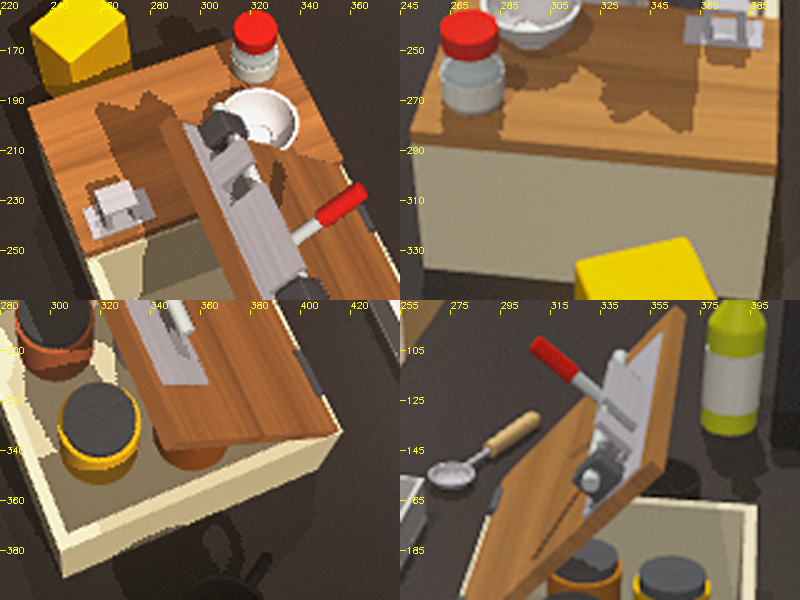

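```bash
cat > h.py <<'E'
import numpy as np,cv2
from scipy.optimize import least_squares
np.set_printoptions(precision=4,suppress=True)
def P(f): return f["mtx"]@f["view"][:3]
def proj(f,p): q=P(f)@np.append(p,1); return q[:2]/q[2]
def tri(fa,a,fb,b):
    X=cv2.triangulatePoints(P(fa),P(fb),np.array(a,float).reshape(2,1),np.array(b,float).reshape(2,1)); X=(X[:3]/X[3]).ravel()
    return X,np.r_[proj(fa,X)-a,proj(fb,X)-b]
def plane(f,uv,z):
    R,t=f["view"][:3,:3],f["view"][:3,3]; c=-R.T@t; d=R.T@np.linalg.inv(f["mtx"])@[uv[0],uv[1],1]
    return c+d*(z-c[2])/d[2]
def red(f):
    h=cv2.cvtColor(f["frame"],cv2.COLOR_RGB2HSV)
    m=((h[...,0]<6)|(h[...,0]>174))&(h[...,1]>190)&(h[...,2]>90)
    return m.astype(np.uint8)
E
python3 - <<'E'
from h import *
S=dict(np.load("scene0.npz"));D=dict(np.load("side0.npz"))
for n,a,b in [("deckFL",(232,192.8),(395.8,294)),("deckBL",(329.7,162.3),(249.4,282.4)),("lidFL",(284.8,198.8),(357,151.5)),("lidFR",(349.2,340),(369,87))]:
    print(n,*tri(S,a,D,b))
for f in (S,D):
    n,l,st,c=cv2.connectedComponentsWithStats(red(f)); print([(st[i],c[i]) for i in range(1,n) if st[i,4]>20])
obs=[(S,(232,192.8),(-.12,.22,.132)),(D,(395.8,294),(-.12,.22,.132)),(S,(329.7,162.3),(.12,.22,.132)),(D,(249.4,282.4),(.12,.22,.132)),(S,(254,252.8),(-.12,.064,.132))]
def T(v,p): c,s=np.cos(v[2]),np.sin(v[2]); return np.array([v[0]+c*p[0]-s*p[1],v[1]+s*p[0]+c*p[1],v[3]+p[2]])
r=least_squares(lambda v:np.concatenate([proj(f,T(v,p))-uv for f,uv,p in obs]),[.45,-.1,0,0])
print(r.x,r.fun)
for p in [(-.12,-.22,.120),(.12,-.22,.120),(-.08,.0875,.168),(-.12,-.22,0)]: print(p,T(r.x,p),proj(S,T(r.x,p)),proj(D,T(r.x,p)))
E
```

```text
deckFL [0.4657 0.2046 0.1323] [-0.9568  0.276  -1.2019 -0.1584]
deckBL [0.7047 0.2135 0.1261] [ 0.0013 -0.0007  0.0017  0.0006]
lidFL [0.5525 0.0502 0.2987] [ 0.4952 -0.201   0.4976  0.1096]
lidFR [ 0.5639 -0.2326  0.3022] [-1.2498  0.5147 -0.8611 -0.2006]
[(array([313, 154,  18,  18, 254], dtype=int32), array([321.8268, 162.2874])), (array([346, 223,  21,  18, 170], dtype=int32), array([356.2471, 231.4588]))]
[(array([307, 100,  19,  18, 142], dtype=int32), array([315.9718, 108.0211])), (array([261, 234,  23,  20, 369], dtype=int32), array([271.8916, 243.4743]))]
[ 0.5951 -0.0108  0.0471 -0.0029] [-0.9514  1.6221 -0.8036  0.7868 -0.1815 -1.1116 -0.2441 -0.9172 -0.2
 -0.0246]
(-0.12, -0.22, 0.12) [ 0.4856 -0.2362  0.1171] [303.9017 382.1417] [397.2057 166.9159]
(0.12, -0.22, 0.12) [ 0.7253 -0.2249  0.1171] [417.0712 334.154 ] [294.2236 159.5571]
(-0.08, 0.0875, 0.168) [0.511  0.0728 0.1651] [266.4257 229.2683] [375.396  226.7745]
(-0.12, -0.22, 0) [ 0.4856 -0.2362 -0.0029] [305.0753 392.7982] [392.4988 210.0209]
```

```bash
cat >> h.py <<'E'
def T(v,p): c,s=np.cos(v[2]),np.sin(v[2]); return np.array([v[0]+c*p[0]-s*p[1],v[1]+s*p[0]+c*p[1],p[2]])
def inv(v,w): c,s=np.cos(v[2]),np.sin(v[2]); d=np.array(w)-[v[0],v[1],0]; return np.array([c*d[0]+s*d[1],-s*d[0]+c*d[1],d[2]])
E
python3 - <<'E'
from h import *
S=dict(np.load("scene0.npz"));D=dict(np.load("side0.npz"))
obs=[(S,(232,192.8),(-.12,.22,.132)),(D,(395.8,294),(-.12,.22,.132)),(S,(329.7,162.3),(.12,.22,.132)),(D,(249.4,282.4),(.12,.22,.132)),(S,(254,252.8),(-.12,.064,.132)),(S,(304.8,379.2),(-.12,-.22,.12)),(D,(397.4,167.8),(-.12,-.22,.12)),(S,(416.8,332.8),(.12,-.22,.12))]
r=least_squares(lambda v:np.concatenate([proj(f,T(v,p))-uv for f,uv,p in obs]),[.6,0,0],loss="soft_l1")
v=r.x;print(v,r.fun.reshape(-1,2));np.save("bin.npy",v)
for n,a,b in [("lidFL",(284.8,198.8),(357,151.5)),("lidFR",(349.2,340),(369,87)),("gripmid",(356.2,231.5),(316,108)),("keepertop",(267,229),(374.5,227.5)),("jarcap",(321.8,162.3),(271.9,243.5))]:
    X,e=tri(S,a,D,b); w=inv(v,X); print(n,X,"bin",w,e)
    if n[:3]=="lid": print("ang",np.arctan2(w[2]-.126,.11-w[0])-np.arctan2(6,230))
    if n=="gripmid":
        d=(w[0]-.11,w[2]-.126); print("r from hinge",np.hypot(*d),"expect",np.hypot(.19,.077),"ang",np.arctan2(d[1],-d[0])-np.arctan2(.077,.19))
print("bowl",inv(v,plane(S,(323,199),.15)),"mug",inv(v,plane(S,(368,413),.09)))
E
```

```text
[ 0.5953 -0.009   0.0498] [[-1.4515  0.4602]
 [-0.4987  0.1011]
 [-0.5935 -2.4955]
 [-0.5371 -1.3736]
 [-0.4998 -1.2141]
 [-0.7525  1.7272]
 [-0.4874 -1.7142]
 [ 0.472  -0.1902]]
lidFL [0.5525 0.0502 0.2987] bin [-0.0398  0.0613  0.2987] [ 0.4952 -0.201   0.4976  0.1096]
ang 0.8299766153396744
lidFR [ 0.5639 -0.2326  0.3022] bin [-0.0425 -0.2218  0.3022] [-1.2498  0.5147 -0.8611 -0.2006]
ang 0.8314096983161208
gripmid [ 0.644  -0.0653  0.3189] bin [ 0.0458 -0.0587  0.3189] [ 0.1543 -0.0802  0.1345  0.042 ]
r from hinge 0.20326488973514772 expect 0.20500975586542217 ang 0.864460819273116
keepertop [0.5125 0.0737 0.1639] bin [-0.0787  0.0867  0.1639] [ 0.0118 -0.0041  0.0126  0.0022]
jarcap [0.6719 0.1793 0.1862] bin [0.0859 0.1843 0.1862] [ 0.0533 -0.0279  0.0669  0.0211]
bowl [0.0608 0.1171 0.15  ] mug [-0.0293 -0.3155  0.09  ]
```

```bash
cat >> h.py <<'E'
from scipy.spatial.transform import Rotation as Ro
v=np.load("bin.npy")
Q=np.array([np.cos(v[2]/2),np.sin(v[2]/2),0,0])
def press(a,lift=0): return T(v,(.11-.215*np.cos(a)+.006*np.sin(a),-.19,.126+.215*np.sin(a)+.006*np.cos(a)+lift))
E
cat > close.py <<'E'
from h import *
from bench import env,monitor,eyes
s=monitor.sense; p=s()["position"]
env.close_gripper(30)
env.movel([p[0],p[1],.42],.3)
env.reach(press(.83,.13),Q)
env.movel(press(.83,.03),.2)
hit=env.movel(press(.83,-.02),.03,guard=3)
st=s();w=inv(v,st["position"]);print("contact",hit,st["position"],w,st["contact_force"],st["clock"])
a0=np.arctan2(w[2]-.126,.11-w[0])-np.arctan2(6,215);print("a",a0)
for a in np.linspace(a0,0.0,10)[1:]:
    hit=env.movel(press(a,-.001),.12,guard=25)
    st=s();w=inv(v,st["position"]);print(round(a,3),hit,w,st["contact_force"],round(st["clock"],2))
    if hit: break
E
python3 close.py
```

```text
contact True [ 0.5736 -0.2004  0.3034] [-0.0313 -0.19    0.3034] [-3.067  -0.5418  2.3268] 4.8833
a 0.8705346026441194
0.774 True [-0.038  -0.1901  0.2943] [-0.817   0.2125  0.5478] 5.09
```

```bash
cat > close2.py <<'E'
from h import *
from bench import env,monitor,eyes
s=monitor.sense
f=eyes.grab_frame("side");cv2.imwrite("pics/side1.png",f["frame"][:,:,::-1])
st=s();w=inv(v,st["position"]);a0=np.arctan2(w[2]-.126,.11-w[0])-np.arctan2(6,215)
print(a0,st["contact_force"])
for a in np.linspace(a0,0.0,8)[1:]:
    hit=env.movel(press(a),.07,guard=25)
    st=s();w=inv(v,st["position"]);print(round(a,3),hit,w,st["contact_force"],round(st["clock"],2))
    if hit: break
f=eyes.grab_frame("side");cv2.imwrite("pics/side2.png",f["frame"][:,:,::-1])
E
python3 close2.py
```

```text
0.8261597796192547 [ 0.5516 -1.0237  0.469 ]
0.708 False [-0.0492 -0.19    0.2706] [-0.0892 -0.3474  0.0319] 5.7
0.59 False [-0.0651 -0.1901  0.251 ] [-0.2548 -0.5115 -0.1443] 6.21
0.472 False [-0.0786 -0.1901  0.2294] [-0.2862 -0.0819  0.5226] 6.72
0.354 False [-0.0895 -0.1901  0.2064] [-0.2058  0.2606  0.1791] 7.22
0.236 False [-0.0975 -0.19    0.1822] [-0.0852 -0.6188  0.7753] 7.73
0.118 False [-0.1027 -0.1901  0.1574] [ 0.1038  0.4979 -0.0634] 8.24
0.0 True [-0.105 -0.19   0.132] [-1.7268  1.1204  8.1924] 8.65
```

View pics/side2.png

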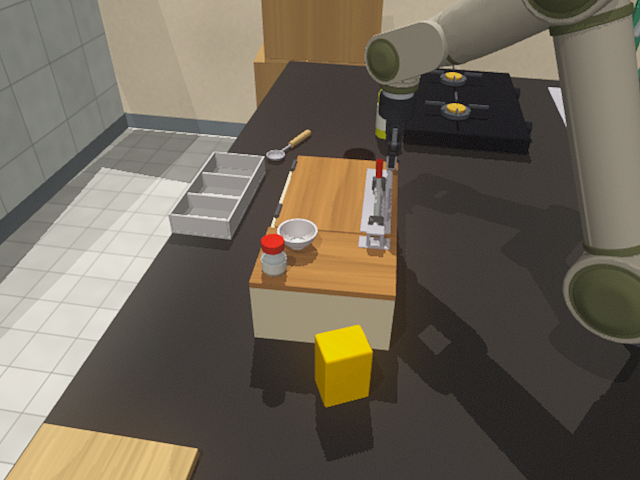

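The lid now lies flush with the deck, the bolt line meets the keeper at about (376,235), and the handle is upright at (379,172). I'll press once to seat the lid, lift off and measure the grip.

```bash
python3 - <<'E'
from h import *
from bench import env,monitor,eyes
s=monitor.sense
hit=env.movel(press(0,-.006),.03,guard=15);st=s();print(hit,inv(v,st["position"]),st["contact_force"])
env.movel(press(0,.17),.25)
env.release()
fs={n:eyes.grab_frame(n) for n in ("scene","side","wrist")}
C={}
for n,f in fs.items():
    np.savez(n+"3.npz",**f)
    k,l,sta,c=cv2.connectedComponentsWithStats(red(f)); print(n,[(sta[i].tolist(),c[i]) for i in range(1,k) if sta[i,4]>15])
a=fs["scene"]["frame"][150:350,220:440];b=fs["side"]["frame"][140:300,240:416]
o=np.hstack([cv2.resize(a,(440,400),interpolation=2),cv2.resize(b,(352,320),interpolation=2)[:400] if 0 else cv2.copyMakeBorder(cv2.resize(b,(352,320),interpolation=2),0,80,0,0,0)])
cv2.imwrite("pics/crop3.png",o[:,:,::-1]); print(s()["clock"])
E
```

```text
True [-0.1048 -0.1901  0.132 ] [-2.8883  2.8715 11.6422]
scene [([313, 154, 18, 18, 249], array([321.9719, 162.257 ]))]
side [([376, 159, 7, 19, 110], array([378.8182, 167.7727])), ([261, 234, 23, 20, 369], array([271.8374, 243.4688]))]
wrist [([98, 191, 46, 24, 596], array([123.7013, 201.6309]))]
10.675
```

View pics/crop3.png

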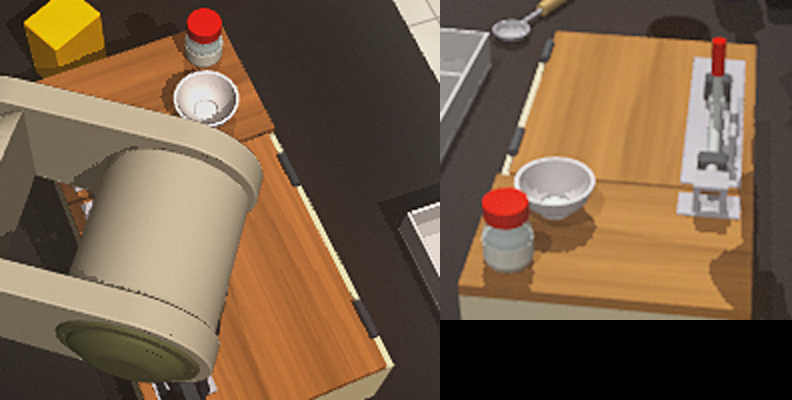

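The lid is shut and flush, with the handle upright (red grip at side pixel (379,168)). The bowl and jar haven't moved, but the arm hides the handle from the scene camera, so I'll triangulate it from the side and wrist views.

```bash
cat > grasp.py <<'E'
from h import *
from bench import env,monitor,eyes
s=monitor.sense
W=dict(np.load("wrist3.npz"));D=dict(np.load("side3.npz"))
X,e=tri(W,(123.7,201.6),D,(378.8,167.8)); w=inv(v,X);print("grip mid",X,w,e)
gx,gy=w[0],w[1]
assert abs(gx+.08)<.012 and -.075<gy<-.035 and abs(w[2]-.203)<.012
up=T(v,(-.08,gy,.30)); env.reach(up,Q)
# second look straight from above
f=eyes.grab_frame("wrist"); k,l,sta,c=cv2.connectedComponentsWithStats(red(f)); i=1+np.argmax(sta[1:,4])
print(sta[i],c[i],inv(v,tri(f,c[i],D,(378.8,167.8))[0])); cv2.imwrite("pics/w4.png",f["frame"][:,:,::-1]); print(s()["clock"])
E
python3 grasp.py
```

```text
grip mid [ 0.5205 -0.0719  0.2029] [-0.0779 -0.0591  0.2029] [ 0.0474  0.6361 -0.1086  0.0082]
[310 225  20  30 458] [319.6725 240.2467] [-0.0783 -0.0587  0.2033]
11.3167
```

View pics/w4.png

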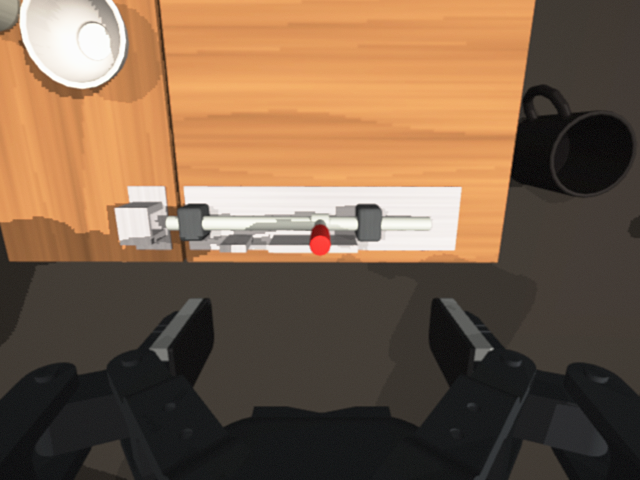

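The wrist view shows the handle upright at (320,240) between the guides, with the bolt tip just short of the keeper at (170,223). The grip measures bin (-78, -59, 203) mm, which fits a bolt already slid about 11 mm. Next I'll pinch the grip and slide.

```bash
cat > slide.py <<'E'
from h import *
from bench import env,monitor,eyes
s=monitor.sense
def show(n): st=s();print(n,inv(v,st["position"]),st["contact_force"],st["gripper_force"],round(st["finger_gap"],3),round(st["clock"],2))
x,y,z=-.0785,-.0588,.191
print(env.movel(T(v,(x,y,z)),.15,guard=12));show("down")
env.close_gripper(40);show("closed")
print(env.movel(T(v,(x,-.016,z)),.05,guard=25));show("slid")
print(env.movel(T(v,(x,-.004,z)),.02,guard=12));show("stop")
f=eyes.grab_frame("wrist");cv2.imwrite("pics/w5.png",f["frame"][:,:,::-1])
E
python3 slide.py
```

```text
False
down [-0.0781 -0.0593  0.1919] [-0.0473  0.4408  0.0149] 0.0 1.006 12.19
closed [-0.0784 -0.0587  0.1912] [-0.6952  0.4927  1.3659] 38.94080579280853 0.148 12.84
False
slid [-0.0784 -0.0155  0.1912] [0.2179 1.0476 5.278 ] 39.39946174621582 0.153 13.85
False
stop [-0.0783 -0.0053  0.1912] [ 0.1997 -7.8965  5.3307] 39.471352100372314 0.15 14.6
```

View pics/w5.png

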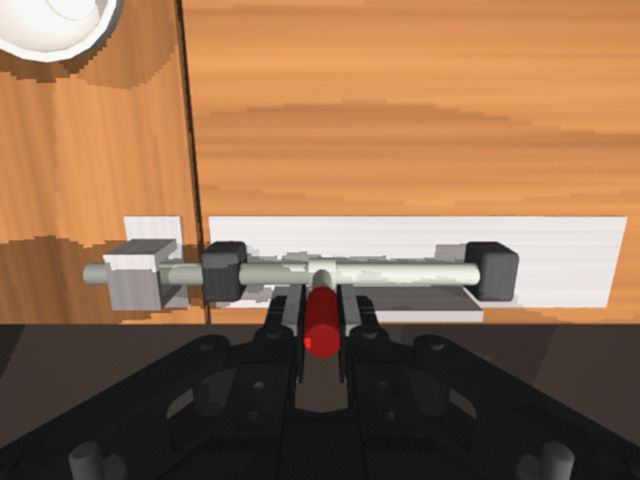

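The bolt's tip now comes out beyond the keeper at (95,273) and the wrist felt the end stop. Next I'll turn the handle along its arc, with the tool kept vertical.

```bash
cat > turn.py <<'E'
from h import *
from bench import env,monitor,eyes
s=monitor.sense
def show(n): st=s();print(n,inv(v,st["position"]),st["contact_force"],round(st["finger_gap"],3),round(st["clock"],2))
ax,az,r,y=-.0783,.150,.060,-.0063
for a in np.linspace(0,1.571,11)[1:]:
    hit=env.movel(T(v,(ax-r*np.sin(a),y,az+r*np.cos(a)-.019)),.04,guard=25)
    show((round(a,2),hit))
    if hit: break
else:
    print(env.movel(T(v,(ax-r,y,az-.019-.004)),.02,guard=10));show("end")
f=eyes.grab_frame("side");cv2.imwrite("pics/s6.png",f["frame"][:,:,::-1])
E
python3 turn.py
```

```text
(np.float64(0.16), False) [-0.0865 -0.006   0.1907] [5.8472 0.3739 3.801 ] 0.15 15.03
(np.float64(0.31), False) [-0.0963 -0.0059  0.1886] [1.0222 1.0224 6.4064] 0.149 15.42
(np.float64(0.47), False) [-0.1044 -0.006   0.1855] [3.6215 1.3976 8.0912] 0.147 15.8
(np.float64(0.63), False) [-0.1132 -0.0061  0.1801] [-0.9952  0.2643  7.9478] 0.151 16.18
(np.float64(0.79), False) [-0.1207 -0.0061  0.1735] [-0.4024 -0.736   5.5764] 0.149 16.57
(np.float64(0.94), False) [-0.1269 -0.0062  0.1662] [-0.1031 -0.3554  3.9694] 0.145 16.95
(np.float64(1.1), False) [-0.1317 -0.0062  0.1581] [ 2.2702 -0.1289  0.9495] 0.144 17.33
(np.float64(1.26), False) [-0.1352 -0.0063  0.1495] [2.0878 0.3259 0.7059] 0.14 17.72
(np.float64(1.41), False) [-0.1377 -0.0064  0.1404] [ 0.008  -1.165   1.4072] 0.121 18.1
(np.float64(1.57), False) [-0.1397 -0.0062  0.1308] [-8.6304 -1.9279  5.5993] 0.113 18.48
False
end [-0.1404 -0.0061  0.1263] [-10.6555  -2.8022   2.66  ] 0.109 18.83
```

The finger gap shrank near the end, so the pads may have slipped on the cylinder. I'll let go, lift off and look.

```bash
python3 - <<'E'
from h import *
from bench import env,monitor,eyes
s=monitor.sense
env.release(); env.movel(T(v,(-.14,-.0063,.25)),.15); 
env.movel(T(v,(-.16,-.0063,.30)),.2)
fs={n:eyes.grab_frame(n) for n in ("wrist","side")}
c={}
for n,f in fs.items():
    np.savez(n+"7.npz",**f)
    k,l,sta,ce=cv2.connectedComponentsWithStats(red(f)); print(n,[(sta[i].tolist(),ce[i]) for i in range(1,k) if sta[i,4]>15])
a=fs["wrist"]["frame"][:, 100:540];b=cv2.resize(fs["side"]["frame"][120:320,260:440],(360,400),interpolation=2)
cv2.imwrite("pics/c7.png",np.hstack([a,cv2.copyMakeBorder(b,0,80,0,0,0)])[:,:,::-1]);print(s()["clock"],s()["contact_force"])
E
```

```text
wrist [([312, 165, 19, 50, 868], array([321.2984, 189.6728]))]
side [([395, 196, 19, 9, 128], array([404.0625, 200.0156])), ([261, 234, 23, 20, 365], array([271.8438, 243.4849]))]
21.0833 [-1.067  -0.0368 -0.1617]
```

View pics/c7.png

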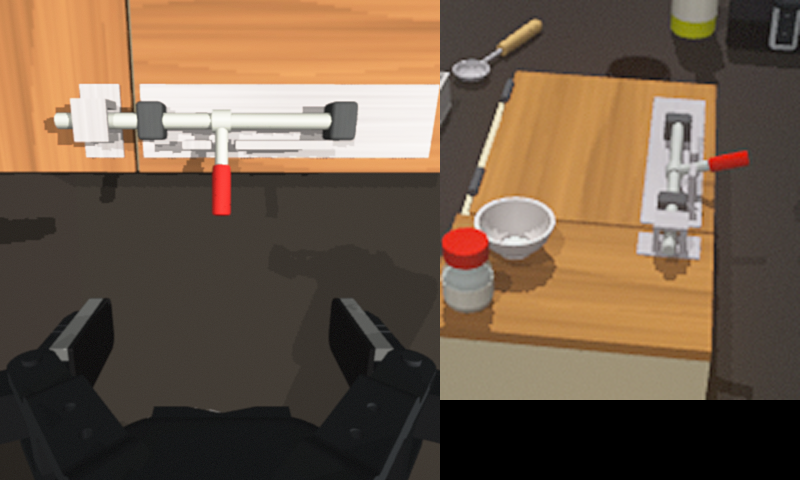

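```bash
cat > fin.py <<'E'
from h import *
from bench import env,monitor,eyes
s=monitor.sense
def show(n): st=s();print(n,inv(v,st["position"]),st["contact_force"],round(st["clock"],2))
def ang(k):
    W=dict(np.load(f"wrist{k}.npz"));D=dict(np.load(f"side{k}.npz"));c=[]
    for f,nr in ((W,(321,190)),(D,(404,200))):
        n,l,st,ce=cv2.connectedComponentsWithStats(red(f)); i=[i for i in range(1,n) if st[i,4]>15]; c.append(min((ce[j] for j in i),key=lambda q:np.hypot(*(q-nr))))
    X,e=tri(W,c[0],D,c[1]);w=inv(v,X);print("grip mid",w,e,"angle",np.arctan2(-.0783-w[0],w[2]-.15))
ang(7)
env.close_gripper(30)
env.movel(T(v,(-.141,-.0063,.20)),.2)
hit=env.movel(T(v,(-.141,-.0063,.148)),.03,guard=12);show(("press",hit))
hit=env.movel(T(v,(-.141,-.0063,.148)),.02,guard=12);show(("press2",hit))
env.movel(T(v,(-.141,-.0063,.25)),.2);env.movel(T(v,(-.16,-.0063,.30)),.2);env.release()
for n in ("wrist","side"): np.savez(n+"8.npz",**eyes.grab_frame(n))
ang(8);show("")
E
python3 fin.py
```

```text
grip mid [-0.1306 -0.0074  0.1659] [ 0.0338  1.3203 -0.2603  0.0134] angle 1.276161204666567
('press', True) [-0.1411 -0.0064  0.1559] [-3.8289  0.6833 11.5587] 23.85
('press2', True) [-0.141  -0.0064  0.1556] [-6.2246  1.2631 16.368 ] 24.08
grip mid [-0.1338 -0.0073  0.1497] [ 0.0318  1.1992 -0.2483  0.0138] angle 1.5765734768228272
 [-0.16   -0.0063  0.3   ] [-0.3697 -0.4036 -0.4889] 26.01
```

```bash
python3 - <<'E'
from h import *
from bench import env,monitor,eyes
env.movel(T(v,(-.22,-.10,.38)),.25)
a=eyes.grab_frame("scene")["frame"][130:430,200:500];b=eyes.grab_frame("side")["frame"][120:420,220:460]
cv2.imwrite("pics/f9.png",np.hstack([cv2.resize(a,(440,440)),cv2.resize(b,(352,440))])[:,:,::-1]);print(monitor.sense()["clock"])
E
```

```text
26.8083
```

View pics/f9.png

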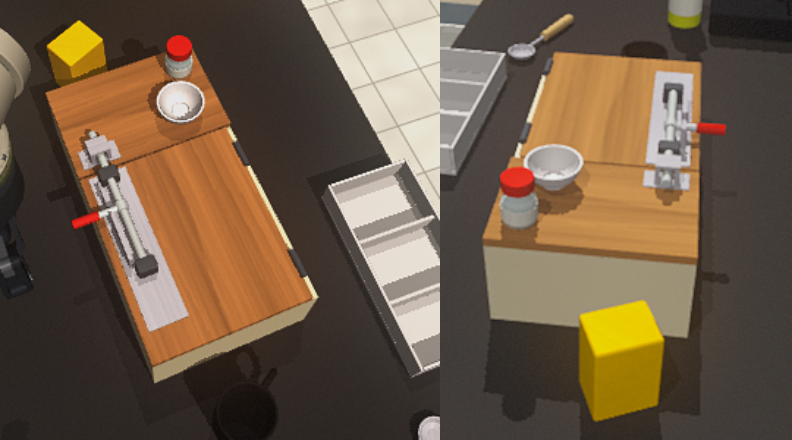

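The final view shows the lid shut, the bolt through the keeper and the handle level in the notch. The jar, bowl, mug and tin are where they were, and the robot is clear of everything.

```bash
python3 -c "
from bench import job
print(job.hand_in())"
```

```text
the job is handed in; nothing more can be done
None
```

I shut the lid, slid the bolt home through the keeper, turned the red handle fully down into the notch (measured at 1.58 rad), let go, and handed the job in at about 27 s; the jar, bowl, mug and tin look undisturbed in the last pictures.

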